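# Feed banner eyelets into the eyelet press

## Task

Load the eyelet press: with your fingertips, sweep the three necked brass eyelets along the loading deck, one at a time, through the narrow gate so that each drops down the feed slot into the magazine. Only push them along the deck: do not pinch, pick up or lift anything. Leave the plain flat washer on the deck and do not disturb the steel setting die or the black star knob standing there, and finish with your hand clear.

Things in the scene. Friction and masses are not known exactly. Their poses are not given: they have to be found in the camera images.
- loader: Fixed aluminium loading deck of a bench eyelet press. Origin on the table under the deck; world axes turned by its yaw. Deck top 75 mm above the table, inside from x = -161 to +161 mm and up to y = +160 mm, with walls 18 mm high. At its -y end funnel walls (18 mm high) run from (x = +-161, y = -50) to the gate (x = +-23, y = -124). The blue press stands beyond y = -230; its head overhangs to y = -260.
- gate (a point): Middle of the narrow gate, at deck height: (0, -130, 75) mm on the loader, where the deck ends and the feed slot begins. The gate is 46 mm wide between two steel cheeks 18 mm high that begin 6 mm before this point (y = -124) and run on along both sides of the slot. Parts go through it in the loader's -y direction; one pushed with its middle past this point tips and falls in.
- slot (a point): Middle of the open feed slot, at deck height, 28 mm beyond the gate point: a hole 46 mm (x) by 56 mm (y) with an end stop 24 mm high behind it, over the magazine, a box with its floor 71 mm below the deck and a clear window on its +x side.
- eyelet0: One of three like brass eyelets lying on the deck, neck up: flange 36 mm across and 5.5 mm thick, with a neck 19 mm across rising from its middle to 12 mm overall, bore 15 mm (too small for a fingertip), 16 g. Origin: centre of its underside; z up through the neck. It slides flat when pushed at the flange; friction about 0.6.
- eyelet1: One of three like brass eyelets lying on the deck, neck up: flange 36 mm across and 5.5 mm thick, with a neck 19 mm across rising from its middle to 12 mm overall, bore 15 mm (too small for a fingertip), 16 g. Origin: centre of its underside; z up through the neck. It slides flat when pushed at the flange; friction about 0.6.
- eyelet2: One of three like brass eyelets lying on the deck, neck up: flange 36 mm across and 5.5 mm thick, with a neck 19 mm across rising from its middle to 12 mm overall, bore 15 mm (too small for a fingertip), 16 g. Origin: centre of its underside; z up through the neck. It slides flat when pushed at the flange; friction about 0.6.
- washer: The plain flat brass washer that has strayed among the eyelets: 36 mm across, 4 mm thick, no neck, bore 19 mm. Origin: centre of its underside. It stays on the deck.
- die: Loose steel setting die standing on the deck near the rear (+y) wall: turned, 26 mm across the foot, 50 mm tall. Origin: centre of its foot. Leave it standing.
- knob: Loose black five-lobed star knob standing on its boss on the deck near the rear (+y) wall: 33 mm across, 38 mm tall with its stud up. Origin: centre of its underside. Leave it standing.
There are look-alikes about, which are no part of the job. What is shaped like the washer but blue or pink is not meant.

How it is judged:
On the way, in this order (a step that is already met when the one before it is completed fails the run):
1. a first eyelet has dropped into the magazine, on its own (((z of eyelet0 in the frame of loader between 0 and 0.06 m and x of eyelet0 in the frame of loader between -0.05 and 0.05 m and y of eyelet0 in the frame of loader between -0.235 and -0.124 m) or (z of eyelet1 in the frame of loader between 0 and 0.06 m and x of eyelet1 in the frame of loader between -0.05 and 0.05 m and y of eyelet1 in the frame of loader between -0.235 and -0.124 m) or (z of eyelet2 in the frame of loader between 0 and 0.06 m and x of eyelet2 in the frame of loader between -0.05 and 0.05 m and y of eyelet2 in the frame of loader between -0.235 and -0.124 m))), for 0.2 s.
2. a second eyelet has dropped into the magazine, on its own ((((z of eyelet0 in the frame of loader between 0 and 0.06 m and x of eyelet0 in the frame of loader between -0.05 and 0.05 m and y of eyelet0 in the frame of loader between -0.235 and -0.124 m) and (z of eyelet1 in the frame of loader between 0 and 0.06 m and x of eyelet1 in the frame of loader between -0.05 and 0.05 m and y of eyelet1 in the frame of loader between -0.235 and -0.124 m)) or ((z of eyelet0 in the frame of loader between 0 and 0.06 m and x of eyelet0 in the frame of loader between -0.05 and 0.05 m and y of eyelet0 in the frame of loader between -0.235 and -0.124 m) and (z of eyelet2 in the frame of loader between 0 and 0.06 m and x of eyelet2 in the frame of loader between -0.05 and 0.05 m and y of eyelet2 in the frame of loader between -0.235 and -0.124 m)) or ((z of eyelet1 in the frame of loader between 0 and 0.06 m and x of eyelet1 in the frame of loader between -0.05 and 0.05 m and y of eyelet1 in the frame of loader between -0.235 and -0.124 m) and (z of eyelet2 in the frame of loader between 0 and 0.06 m and x of eyelet2 in the frame of loader between -0.05 and 0.05 m and y of eyelet2 in the frame of loader between -0.235 and -0.124 m)))), for 0.2 s.
3. the third eyelet has dropped into the magazine, on its own (z of eyelet0 in the frame of loader between 0 and 0.06 m and x of eyelet0 in the frame of loader between -0.05 and 0.05 m and y of eyelet0 in the frame of loader between -0.235 and -0.124 m and z of eyelet1 in the frame of loader between 0 and 0.06 m and x of eyelet1 in the frame of loader between -0.05 and 0.05 m and y of eyelet1 in the frame of loader between -0.235 and -0.124 m and z of eyelet2 in the frame of loader between 0 and 0.06 m and x of eyelet2 in the frame of loader between -0.05 and 0.05 m and y of eyelet2 in the frame of loader between -0.235 and -0.124 m), for 0.2 s.
At the end, for the whole second after the job is handed in: All three eyelets lie in the magazine under the slot (underside centre at least 15 mm below the deck top), having gone in one after another; the washer lies still on the deck, and the die and the knob stand within 20 mm of where they were (all of step 3 and z of washer in the frame of loader between 0.068 and 0.085 m and x of washer in the frame of loader between -0.165 and 0.165 m and y of washer in the frame of loader between -0.125 and 0.164 m and linear speed of washer below 0.02 m/s and angle between each of die, knob's own z axis and vertical below 0.2 rad and distance of each of die, knob from where it was at the start of the episode below 0.02 m); the robot touches nothing.
It fails at once if an eyelet was lifted or stood up: more than 12 mm above the deck (z of any of eyelet0, eyelet1, eyelet2 in the frame of loader above 0.087 m).
It fails at once if the washer, the die or the knob was lifted more than 12 mm (z of any of washer, die, knob in the frame of loader above 0.087 m).
It fails at once if the washer was swept into the slot (z of washer in the frame of loader below 0.06 m).
It fails at once if the die or the knob was knocked over or pushed away by more than 20 mm (not (angle between die's own z axis and vertical below 0.2 rad) or not (distance of die from where it was at the start of the episode below 0.02 m) or not (angle between knob's own z axis and vertical below 0.2 rad) or not (distance of knob from where it was at the start of the episode below 0.02 m)).
It also fails if it takes over 72 s, if anything falls off the work surface, if the arm or the gripper's body presses on something with over 40 N, if the wrist force passes 120 N, or if a joint passes its speed limit or range.

## Robot

A 7-joint arm with a two-finger parallel gripper is mounted at the origin on the work surface. World frame = base frame: x ahead of the robot, y to its left, z up, the work surface at z = 0. Lengths are in m, angles in rad, forces in N, time in s.
With the tool pointing down it reaches from about 0.4 to 0.85 m from the base axis. Payload 10.4 kg.
Tool frame: the origin (TCP) lies between the finger pads; the fingertips stand ahead of it and the grasp point (between the pads) lies 5 mm behind it (manip.tip_extent is the z of the fingertips in the tool frame, in m); z points along the fingers, y is the line along which they close (so a half turn about z gives the same grasp; the last joint's range is limited). The gripper opens to 85 mm and grips with 20 to 120 N. Pads are 22 mm wide; open, the fingers measure 114 mm over their backs; the gripper's body (76 mm by 85 mm) begins 54 mm behind the grasp point. The pads swing forward as they close: fully open they stand 13 mm farther back than shut.
Start: joints at [-1.301, 0.332, -0.065, 1.46, 0.022, 1.35, -0.088], TCP at [0.18, 0.598, 0.225] pointing down, gripper open.
Joint ranges: [-2.6, 2.6], [-0.5, 2.12], [-1.47, 1.34], [0.16, 2.42], [-1.27, 4.41], [0.06, 2.06], [-2.6, 2.6]. Speed limits (rad/s): [2.22, 2.22, 2.79, 2.79, 3.14, 3.14, 3.14].

## Interface

Orientations are given as a unit quaternion [x, y, z, w].
In Python, from workcell import status, viewer, manip gives the robot as it stands.
- The arm moves only by the tool play_rows, never from a script. Its argument "plan" is one flat list of numbers, 7 for each row, row after row: the turn, a rotation vector about the tool's x, y, z in degrees, then the shift along the tool's x, y, z in m, then the opening, from 0 (shut) to 1 (fully open). In form: [ax, ay, az, dx, dy, dz, grip, ax, ay, az, dx, dy, dz, grip, ...]. A call has 1 to 20 rows; each row is the pose to reach, as a shift and turn from the pose commanded when the call began, along the tool's axes at that moment; what a row does not reach only later rows make up. A row lasts 1/8 s, in which the tool goes at most 62.5 mm and 10.7 degrees, less where a joint would pass 70% of its speed; a pose out of reach is approached as far as the arm can. A call with a gripper value outside its range is refused whole. The fingers move at their own pace and stop on an object; "squeeze" is the grip in N (left out, the last holds). Time passes only in rows, so rows that repeat a pose let the fingers close. It gives the time, the measured TCP pose, the force, the opening and the grip force at its end, in the units of the state.
- status.get_obs(): the state, without advancing time (a new reading comes with each control period).
- viewer.camera(name): name is "scene" or "top" or "wrist"; returns the picture (420x560x3 uint8, red, green, blue); there is no depth.
- viewer.camera_model(name): a dict with "fx", "fy", "cx", "cy" (pixels), "R" (3x3) and "t" (3): a world point X has camera coordinates R X + t. Camera axes: x right, y down, z forward; pixel columns grow to the right and rows downward; lengths in m; the calibration is good to about 2 mm. A picture is of the moment at which its call begins: read the wrist's pose just before it. camera_model takes no time and is no camera call; for the wrist camera it gives the pose at the moment of the call.
- manip.hand_in(): hands the job in; it is judged then, once.
The state is a dict: "clock": time; "joint_pos": joint angles; "joint_velocities": joint speeds; "tau": joint torques, N m; "position": TCP position; "ee_rot": TCP orientation; "ft_force": force on the tool from outside, world axes, zero at the start; "torque": the same for the moment, N m; "grip_width": opening from 0.0 (shut) to 1.0 (fully open); "grasp_force": force on a finger pad.
Only numpy, scipy, OpenCV 4.12 (cv2) and the standard library are available. Lean on these libraries where they do the work, as an engineer would, in place of code of your own. Each camera call takes 0.05 s, during which the arm holds its last target. There are 200 camera calls.

## Working session

There is one attempt and no reset: what is moved stays moved. The work goes in short steps, Python scripts to look and compute and a tool call to move; the robot and the scene stay as the last step left them, time stands still between calls to the robot, and variables do not carry over. Pictures are saved under pics/ and viewed, at most 10 in all, crops included, and the job is handed in when it is done.

Besides the shell and the picture viewer there is one more tool, called after ">>>" as a command line: name --argument value ..., lists and objects as JSON in quotes. play_rows: Moves the arm, as the interface text tells. Its arguments: {"type":"object","properties":{"plan":{"type":"array","items":{"type":"number"}},"squeeze":{"type":"number"}},"required":["plan"]}

```bash
mkdir -p pics; ls; python3 - <<'E'
from workcell import status, viewer, manip
import cv2, numpy as np
o=status.get_obs(); print({k:np.round(v,4).tolist() for k,v in o.items()}, manip.tip_extent)
for n in("top","scene"):
    im=viewer.camera(n); np.save(f"pics/{n}0.npy",im); cv2.imwrite(f"pics/{n}0.png",im[:,:,::-1]); print(n,viewer.camera_model(n))
E
```

```text
pics
{'clock': 0.0, 'joint_pos': [-1.3006, 0.3329, -0.0647, 1.4609, 0.0216, 1.3499, -0.0885], 'joint_velocities': [0.002, 0.0005, -0.0006, -0.0001, 0.0004, -0.0009, 0.0007], 'tau': [-0.0004, -62.5451, 0.0489, -39.1594, 0.0162, 0.0102, 0.0], 'position': [0.1803, 0.598, 0.2242], 'ee_rot': [0.1459, 0.9893, -0.0007, -0.0001], 'ft_force': [0.1989, 0.8705, -0.7952], 'torque': [0.0096, -0.0317, -0.0205], 'grasp_force': 0.0, 'grip_width': 1.0003} 0.014
top {'fx': 479.0263192363263, 'fy': 479.0263192363263, 'cx': 289.1363201268809, 'cy': 213.33452835084884, 'R': array([[-4.52085551e-03, -9.99486762e-01,  3.17139627e-02],
       [-9.90772411e-01,  1.80849366e-04, -1.35535959e-01],
       [ 1.35460662e-01, -3.20340578e-02, -9.90264726e-01]]), 't': array([0.01153344, 0.55519514, 0.78691697])}
scene {'fx': 402.1652974809018, 'fy': 402.1652974809018, 'cx': 278.33806974791867, 'cy': 211.55045833288565, 'R': array([[-0.13427274,  0.99087702,  0.0115571 ],
       [ 0.62832085,  0.0941501 , -0.77223615],
       [-0.76627915, -0.09642869, -0.63523048]]), 't': array([ 0.03435237, -0.28199439,  1.20609387])}
```

View pics/top0.png

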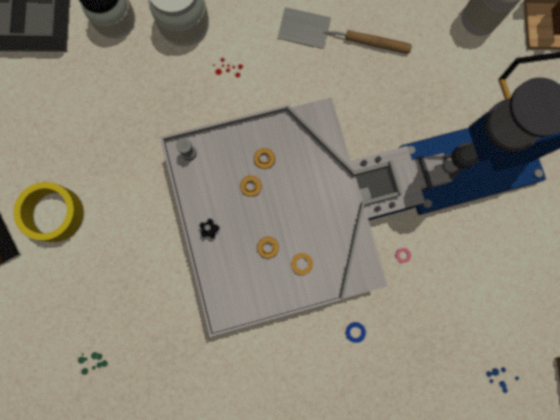

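View pics/scene0.png

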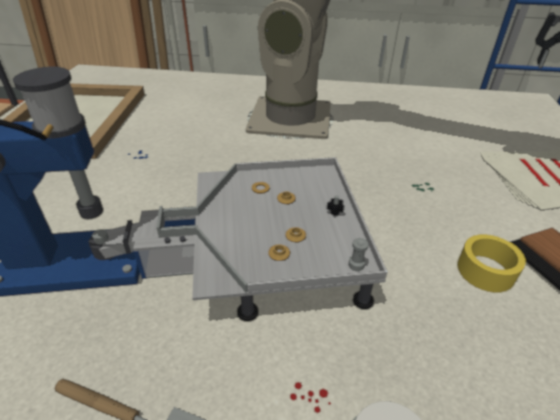

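Four rings are on the deck. (264,158), (250,185) and (268,247) have small bores and necks, so they look like the eyelets. (302,264) is a thin ring with a wide bore, so it looks like the washer. The blue (355,332) and pink (402,255) rings are off the deck. I'll confirm with one enlarged crop and use it to fit the loader as well.

```bash
python3 - <<'E'
import cv2, numpy as np
im=np.load("pics/top0.npy")[90:345,155:435]
im=cv2.resize(im,None,fx=2.35,fy=2.35,interpolation=cv2.INTER_CUBIC)
im=np.clip(im.astype(float)*1.5,0,255).astype(np.uint8)
cv2.imwrite("pics/crop0.png",im[:,:,::-1])
E
```

```text
(no output)
```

View pics/crop0.png

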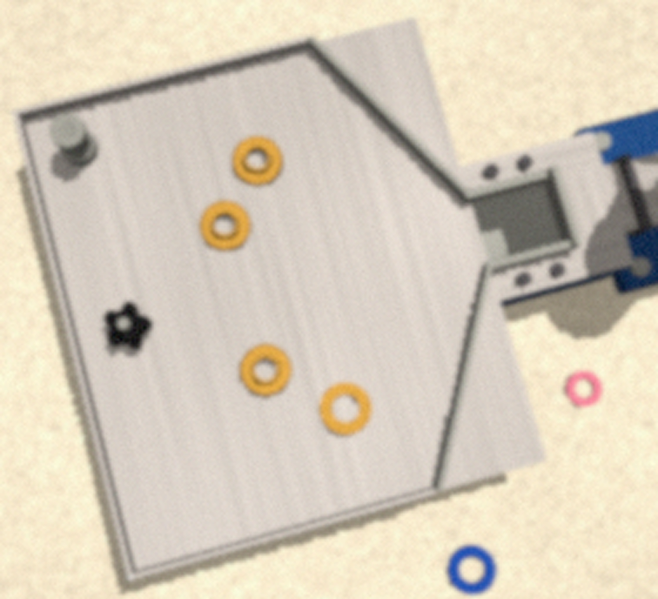

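```bash
cat > h.py <<'E'
import numpy as np, cv2
from scipy.optimize import least_squares
from workcell import status, viewer, manip
def proj(m,X):
    c=np.atleast_2d(X)@m["R"].T+m["t"]; return c[:,:2]/c[:,2:]*[m["fx"],m["fy"]]+[m["cx"],m["cy"]]
def back(m,uv,z):
    uv=np.atleast_2d(uv).astype(float); C=-m["R"].T@m["t"]
    d=np.c_[(uv-[m["cx"],m["cy"]])/[m["fx"],m["fy"]],np.ones(len(uv))]@m["R"]
    return C+d*((z-C[2])/d[:,2])[:,None]
def L2W(p,X):
    X=np.atleast_2d(X); c,s=np.cos(p[2]),np.sin(p[2])
    return np.c_[X[:,:2]@np.array([[c,s],[-s,c]])+p[:2],X[:,2:]]
def W2L(p,X):
    X=np.atleast_2d(X); c,s=np.cos(p[2]),np.sin(p[2]); return (X[:,:2]-p[:2])@np.array([[c,-s],[s,c]])
E
python3 - <<'E'
from h import *
m=viewer.camera_model("top"); print("C",-m["R"].T@m["t"])
cr=lambda a:np.array(a)/2.35+[155,90]
im=np.load("pics/top0.npy")
P=np.array([[161,160,84],[161,-50,84],[23,-124,84],[-23,-124,84],[-161,-50,84],[-161,160,84]])/1e3
uv=cr([[24,118],[312,45],[466,199],[487,266],[436,487],[133,571]])
g=L2W([.45,0,.2],P)
f=lambda p:(proj(m,L2W(p,P))-uv).ravel()
b=back(m,uv.mean(0),.084)[0]
r=least_squares(f,[b[0],b[1],.2],x_scale=[.01,.01,.1]);print(r.x,r.fun.reshape(-1,2).round(1).tolist())
np.save("loader.npy",r.x)
# ring centroids by hue: orange
hsv=cv2.cvtColor(im,cv2.COLOR_RGB2HSV)
k=cv2.inRange(hsv,(8,110,80),(28,255,255)); k[:,:160]=0
n,l,s,c=cv2.connectedComponentsWithStats(k)
for i in range(1,n):
    if 60<s[i,4]<600:
        # outer contour, ellipse centre
        ct,_=cv2.findContours((l==i).astype(np.uint8),cv2.RETR_EXTERNAL,cv2.CHAIN_APPROX_NONE)
        (u,v),ax,_=cv2.fitEllipse(ct[0]); w=back(m,(u,v),.079)
        print((round(u,1),round(v,1)),np.round(ax,1),s[i,4],"world",w[0].round(4),"loader",(W2L(r.x,w)[0]*1e3).round(1))
for nme,q,z in(("die",(75,140),.10),("diefoot",(72,155),.077),("knob",(127,327),.095)):
    w=back(m,cr(q),z);print(nme,(W2L(r.x,w)[0]*1e3).round(1))
# overlay
big=np.clip(cv2.resize(im[90:345,155:435],None,fx=2.35,fy=2.35,interpolation=cv2.INTER_CUBIC)*1.5,0,255).astype(np.uint8)
def line(pts,z,col):
    a=(proj(m,L2W(r.x,np.c_[np.array(pts)/1e3,np.full(len(pts),z)]))-[155,90])*2.35
    cv2.polylines(big,[np.round(a).astype(np.int32)],True,col,1)
o=[(161,160),(161,-50),(23,-124),(23,-186),(-23,-186),(-23,-124),(-161,-50),(-161,160)]
line(o,.075,(255,0,0));line(o,.093,(0,200,0))
cv2.imwrite("pics/ov.png",big[:,:,::-1])
E
```

```text
C [0.44352788 0.03663526 0.85413926]
[0.55685065 0.01955797 0.26002626] [[-0.3, -0.6], [0.3, -0.3], [-0.0, 1.3], [-1.1, -0.5], [0.4, 0.0], [0.6, 0.1]]
(381.8, 41.3) [ 6.4 87.2] 420 world [ 0.8498 -0.1501  0.079 ] loader [ 239.5 -239.3]
(504.9, 88.8) [ 5.4 25.5] 113 world [ 0.7657 -0.3607  0.079 ] loader [ 104.  -421.2]
(264.1, 157.9) [19.4 20. ] 273 world [0.6424 0.0527 0.079 ] loader [91.2 10. ]
(250.4, 185.5) [19.6 19.9] 274 world [0.5956 0.075  0.079 ] loader [51.8 43.6]
(267.6, 247.0) [20.1 20.5] 278 world [0.4946 0.0466 0.079 ] loader [-53.2  42.1]
(301.5, 263.4) [20.5 21. ] 249 world [ 0.468 -0.008  0.079] loader [-92.9  -3.8]
die [130.5 127.4]
diefoot [127.7 134.5]
knob [ -2.8 124.5]
```

View pics/ov.png

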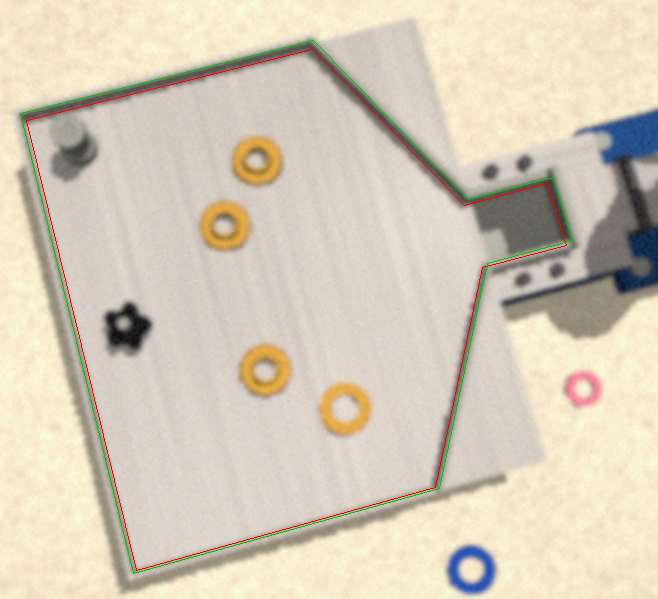

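The crop confirms it: the three rings showing necks are the eyelets, at (264,158), (250,185) and (268,247). (302,264) is flat with a wide bore, so that is the washer. The overlay of the loader outline matches the deck, funnel and slot to about 1 px.

I'll cradle each eyelet between slightly open fingertips (20 mm gap), with tool x along loader +y.

```bash
cat >> h.py <<'E'
from scipy.spatial.transform import Rotation as Ro
LP=np.load("loader.npy")
def rows(targets):
    """targets: (x,y mm loader, z m, theta deg) of the TCP -> rows in tool axes of the present pose"""
    o=status.get_obs(); R0=Ro.from_quat(o["ee_rot"]); p=np.array(o["position"])
    for x,y,z,th in targets:
        w=L2W(LP,[[x/1e3,y/1e3,z]])[0]; a=LP[2]-np.radians(th)
        ty=np.array([np.cos(a),np.sin(a),0]); tz=np.array([0,0,-1.]); T=Ro.from_matrix(np.c_[np.cross(ty,tz),ty,tz])
        print((R0.inv()*T).as_rotvec(degrees=True).round(1).tolist(), R0.inv().apply(w-p).round(4).tolist())
def cradle(cx,cy,th,back=26.):  # TCP for an eyelet centre
    t=np.radians(th); return cx+back*np.sin(t), cy+back*np.cos(t)
def where():
    o=status.get_obs(); l=W2L(LP,[o["position"]])[0]*1e3; y=Ro.from_quat(o["ee_rot"]).as_matrix()[:,1]
    print("t",round(o["clock"],2),"loader",l.round(1),"z",round(o["position"][2],4),"th",np.degrees(LP[2]-np.arctan2(y[1],y[0])).round(1),"F",np.round(o["ft_force"],1),"grip",round(o["grip_width"],3))
E
python3 -c "
from h import *
where(); x,y=cradle(91,10,35,40); rows([(x,y,.2,35)])"
```

```text
t 0.1 loader [-215.2  655.9] z 0.2243 th -58.3 F [ 0.5 -0.1 -0.4] grip 1.003
[-0.1, 0.1, 93.3] [-0.602, -0.349, 0.0248]
```

>>> play_rows --plan '[0,0,93.3,-0.602,-0.349,0.025,0.235,0,0,93.3,-0.602,-0.349,0.025,0.235,0,0,93.3,-0.602,-0.349,0.025,0.235,0,0,93.3,-0.602,-0.349,0.025,0.235,0,0,93.3,-0.602,-0.349,0.025,0.235,0,0,93.3,-0.602,-0.349,0.025,0.235,0,0,93.3,-0.602,-0.349,0.025,0.235,0,0,93.3,-0.602,-0.349,0.025,0.235,0,0,93.3,-0.602,-0.349,0.025,0.235,0,0,93.3,-0.602,-0.349,0.025,0.235,0,0,93.3,-0.602,-0.349,0.025,0.235,0,0,93.3,-0.602,-0.349,0.025,0.235,0,0,93.3,-0.602,-0.349,0.025,0.235,0,0,93.3,-0.602,-0.349,0.025,0.235,0,0,93.3,-0.602,-0.349,0.025,0.235,0,0,93.3,-0.602,-0.349,0.025,0.235]'

```text
clock: 2.1
position: [0.6557, 0.0915, 0.2003]
ee_rot: [0.819, 0.574, 0.0, -0.0]
ft_force: [0.7, -1.0, -0.5]
grip_width: 0.234
grasp_force: 0.0
```

```bash
python3 -c "
from h import *
where(); x,y=cradle(91,10,35,40); rows([(x,y,.2,35),(x,y,.097,35)]); print(manip.tip_extent)
im=viewer.camera('wrist'); cv2.imwrite('pics/w1.png',im[:,:,::-1])"
```

```text
t 2.1 loader [114.1  44.1] z 0.2003 th 34.9 F [ 0.7 -1.  -0.5] grip 0.234
[0.0, -0.0, 0.1] [-0.0012, 0.0007, 0.0003]
[0.0, -0.0, 0.1] [-0.0012, 0.0007, 0.1033]
0.014
```

View pics/w1.png

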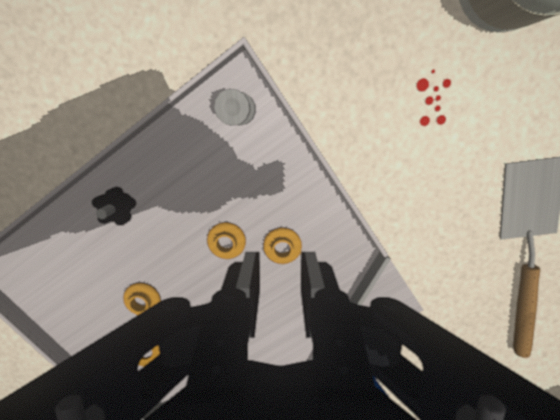

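The wrist view shows the shut-ish fingers pointing down at (280,260). Eyelets A and B are at (282,245) and (226,240), the die is at (232,106) and the knob at (114,205), and nothing is under the tips. Descending.

>>> play_rows --plan '[0,0,0,-0.001,0.001,0.05,0.235,0,0,0,-0.001,0.001,0.09,0.235,0,0,0,-0.001,0.001,0.1,0.235,0,0,0,-0.001,0.001,0.103,0.235,0,0,0,-0.001,0.001,0.103,0.235]'

```text
clock: 2.78
position: [0.6576, 0.0894, 0.0987]
ee_rot: [0.82, 0.573, 0.001, 0.0]
ft_force: [0.0, 0.3, 0.0]
grip_width: 0.237
grasp_force: 0.0
```

>>> play_rows --plan '[0,0,0,0,0,0.003,0.235,0,0,0,0,0,0.005,0.235,0,0,0,0,0,0.005,0.235]'

```text
clock: 3.15
position: [0.6566, 0.0893, 0.092]
ee_rot: [0.82, 0.573, 0.0, -0.0]
ft_force: [0.2, 0.8, -0.4]
grip_width: 0.238
grasp_force: 0.0
```

>>> play_rows --plan '[0,0,0,0,0,0.001,0.235,0,0,0,0,0,0.001,0.235]'

```text
clock: 3.4
position: [0.6566, 0.0892, 0.0909]
ee_rot: [0.82, 0.573, -0.0, -0.0]
ft_force: [0.8, -0.7, -0.7]
grip_width: 0.235
grasp_force: 0.0
```

>>> play_rows --plan '[0,0,0,0,0,0.001,0.235,0,0,0,0,0,0.001,0.235]'

```text
clock: 3.65
position: [0.6566, 0.0892, 0.0899]
ee_rot: [0.82, 0.573, -0.0, -0.0]
ft_force: [0.1, 1.3, 0.9]
grip_width: 0.237
grasp_force: 0.0
```

>>> play_rows --plan '[0,0,0,0,0,0.001,0.235,0,0,0,0,0,0.001,0.235]'

```text
clock: 3.9
position: [0.6566, 0.0892, 0.0889]
ee_rot: [0.82, 0.573, -0.0, -0.0]
ft_force: [-0.3, 0.6, -0.4]
grip_width: 0.237
grasp_force: 0.0
```

>>> play_rows --plan '[0,0,0,0,0,0.001,0.235,0,0,0,0,0,0.001,0.235]'

```text
clock: 4.15
position: [0.6566, 0.0893, 0.0879]
ee_rot: [0.82, 0.573, -0.0, -0.0]
ft_force: [-0.0, 0.3, 0.7]
grip_width: 0.235
grasp_force: 0.0
```

```bash
python3 -c "
from h import *
where(); Z=.0887
W=[(91,10,35,31),(80,-5,35),(69,-20,35),(59,-33,35),(50,-45,35),(40,-57,33),(30,-70,29),(20,-82,23),(11,-95,15),(4,-108,6),(1,-118,0),(0,-125,0),(0,-130,0),(0,-134,0)]
rows([(*cradle(*w),Z,w[2]) for w in W])"
```

```text
t 4.15 loader [114.3  41.7] z 0.0879 th 35.0 F [-0.   0.3  0.7] grip 0.235
[-0.0, -0.0, 0.0] [-0.0083, -0.0009, -0.0008]
[-0.0, -0.0, 0.0] [-0.0319, -0.0013, -0.0008]
[-0.0, -0.0, 0.0] [-0.0505, -0.0017, -0.0008]
[-0.0, -0.0, 0.0] [-0.0669, -0.0025, -0.0008]
[-0.0, -0.0, 0.0] [-0.0819, -0.003, -0.0008]
[-0.0, -0.0, -2.0] [-0.0975, -0.0052, -0.0008]
[-0.0, -0.0, -6.0] [-0.114, -0.0077, -0.0008]
[-0.0, -0.0, -12.0] [-0.13, -0.0117, -0.0008]
[-0.0, -0.0, -20.0] [-0.1468, -0.0151, -0.0008]
[-0.0, -0.0, -29.0] [-0.1632, -0.0171, -0.0008]
[-0.0, -0.0, -35.0] [-0.1745, -0.0162, -0.0008]
[-0.0, -0.0, -35.0] [-0.1808, -0.013, -0.0008]
[-0.0, -0.0, -35.0] [-0.1849, -0.0101, -0.0008]
[-0.0, -0.0, -35.0] [-0.1882, -0.0078, -0.0008]
```

>>> play_rows --plan '[0,0,0,-0.008,-0.001,-0.001,0.235,0,0,0,-0.014,-0.001,-0.001,0.235,0,0,0,-0.023,-0.001,-0.001,0.235,0,0,0,-0.032,-0.001,-0.001,0.235,0,0,0,-0.041,-0.0015,-0.001,0.235,0,0,0,-0.0505,-0.0015,-0.001,0.235,0,0,0,-0.059,-0.002,-0.001,0.235,0,0,0,-0.067,-0.0025,-0.001,0.235,0,0,0,-0.075,-0.003,-0.001,0.235,0,0,0,-0.082,-0.003,-0.001,0.235,0,0,0,-0.082,-0.003,-0.001,0.235]'

```text
clock: 5.52
position: [0.6255, 0.0125, 0.0891]
ee_rot: [0.82, 0.573, 0.0, 0.0]
ft_force: [0.3, 0.1, -0.6]
grip_width: 0.237
grasp_force: 0.0
```

```bash
cat >> h.py <<'E'
def rings(n="top"):
    im=viewer.camera(n); m=viewer.camera_model(n)
    k=cv2.inRange(cv2.cvtColor(im,cv2.COLOR_RGB2HSV),(8,110,60),(28,255,255))
    N,l,s,c=cv2.connectedComponentsWithStats(k)
    for i in range(1,N):
        w=W2L(LP,back(m,c[i],.079))[0]*1e3
        if s[i,4]>15 and abs(w[0])<165 and -200<w[1]<165:
            print(n,"px",c[i].round(1),"area",s[i,4],"bbox",s[i,:4].tolist(),"loader",w.round(1))
    return im
E
python3 -c "
from h import *
where(); im=rings(); rings('scene'); cv2.imwrite('pics/t2.png',cv2.resize(im[90:345,155:435],None,fx=2.35,fy=2.35)[:,:,::-1])"
```

```text
t 5.53 loader [ 64.6 -24.5] z 0.0891 th 35.0 F [ 0.3  0.1 -0.6] grip 0.237
scene px [285.5 197.5] area 138 bbox [276, 192, 19, 11] loader [-51.9  40.7]
scene px [295.4 234.5] area 180 bbox [287, 228, 18, 13] loader [53.4 43. ]
scene px [278.6 252.2] area 221 bbox [269, 245, 20, 15] loader [92.4  9. ]
```

View pics/t2.png

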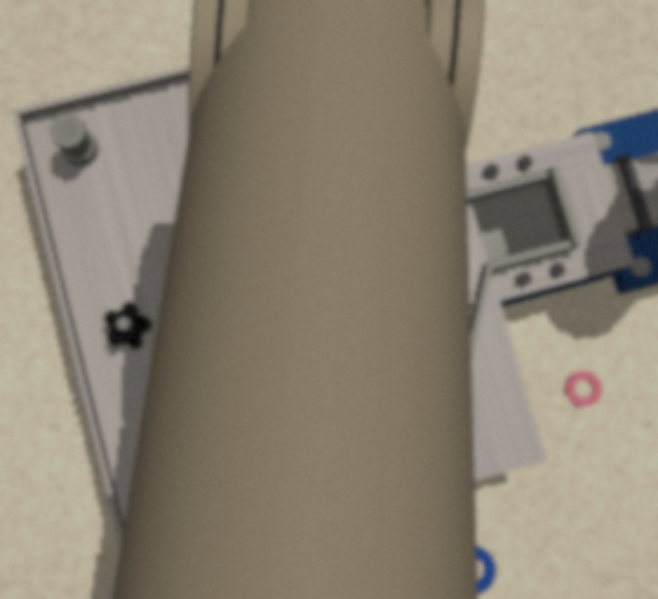

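The top view is blocked by the forearm. The scene camera still puts the first eyelet at its old place (92,9), so the tips must have passed over its flange. I'll check in an enlarged scene crop.

```bash
python3 -c "
from h import *
m=viewer.camera_model('scene'); im=viewer.camera('scene')
p=np.array(status.get_obs()['position']); print('tcp px',proj(m,p).round(0), 'tip px',proj(m,p-[0,0,.014]).round(0))
cv2.imwrite('pics/s2.png',cv2.resize(im[130:290,190:390],None,fx=3.7,fy=3.7,interpolation=cv2.INTER_CUBIC)[:,:,::-1])"
```

```text
tcp px [[257. 238.]] tip px [[257. 244.]]
```

View pics/s2.png

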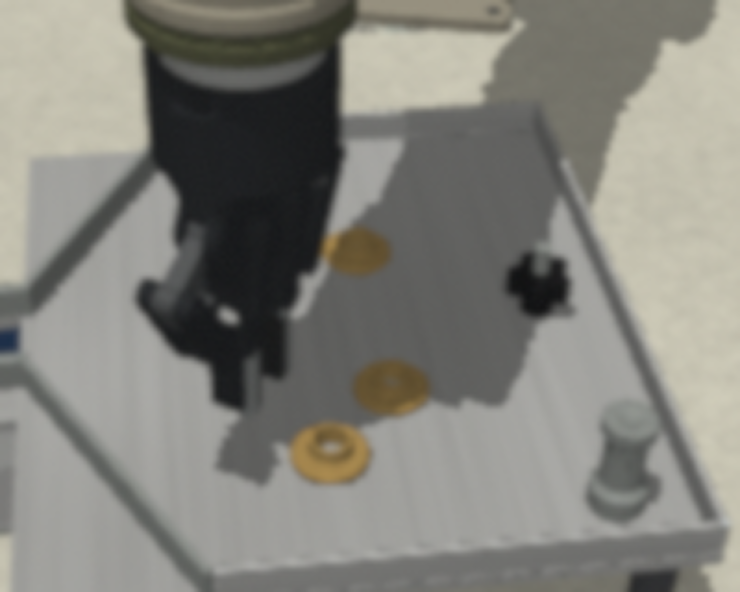

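The tips hover a few mm above the deck: their bottom is at about (257,240), where (257,244) was expected. I'll touch down here, where the deck is clear, to find the true tip height.

>>> play_rows --plan '[0,0,0,0,0,0.003,0.235,0,0,0,0,0,0.005,0.235,0,0,0,0,0,0.005,0.235]'

```text
clock: 6.05
position: [0.6255, 0.0133, 0.0837]
ee_rot: [0.819, 0.573, -0.0, -0.0]
ft_force: [0.3, 0.4, 0.5]
grip_width: 0.234
grasp_force: 0.0
```

>>> play_rows --plan '[0,0,0,0,0,0.001,0.235,0,0,0,0,0,0.001,0.235]'

```text
clock: 6.3
position: [0.6256, 0.0133, 0.0829]
ee_rot: [0.82, 0.573, -0.0, -0.0]
ft_force: [-0.1, 0.1, 0.2]
grip_width: 0.236
grasp_force: 0.0
```

>>> play_rows --plan '[0,0,0,0,0,0.001,0.235,0,0,0,0,0,0.001,0.235]'

```text
clock: 6.55
position: [0.6256, 0.0133, 0.0819]
ee_rot: [0.82, 0.573, -0.0, -0.0]
ft_force: [0.2, -0.4, -0.0]
grip_width: 0.235
grasp_force: 0.0
```

>>> play_rows --plan '[0,0,0,0,0,0.001,0.235,0,0,0,0,0,0.001,0.235]'

```text
clock: 6.8
position: [0.6256, 0.0133, 0.0809]
ee_rot: [0.82, 0.573, -0.0, -0.0]
ft_force: [0.2, 0.7, -0.1]
grip_width: 0.239
grasp_force: 0.0
```

>>> play_rows --plan '[0,0,0,0,0,0.001,0.235,0,0,0,0,0,0.001,0.235]'

```text
clock: 7.05
position: [0.6256, 0.0133, 0.0799]
ee_rot: [0.82, 0.573, -0.0, -0.0]
ft_force: [0.1, 0.4, 0.0]
grip_width: 0.231
grasp_force: 0.0
```

>>> play_rows --plan '[0,0,0,0,0,0.001,0.235,0,0,0,0,0,0.001,0.235]'

```text
clock: 7.3
position: [0.6256, 0.0133, 0.0789]
ee_rot: [0.82, 0.573, -0.0, -0.0]
ft_force: [-0.4, -0.2, 1.0]
grip_width: 0.235
grasp_force: 0.0
```

>>> play_rows --plan '[0,0,0,0,0,0.001,0.235,0,0,0,0,0,0.001,0.235]'

```text
clock: 7.55
position: [0.6256, 0.0133, 0.0779]
ee_rot: [0.82, 0.573, -0.0, -0.0]
ft_force: [0.4, -0.2, 0.7]
grip_width: 0.239
grasp_force: 0.0
```

>>> play_rows --plan '[0,0,0,0,0,0.001,0.235,0,0,0,0,0,0.001,0.235]'

```text
clock: 7.8
position: [0.6256, 0.0133, 0.0769]
ee_rot: [0.82, 0.573, -0.0, -0.0]
ft_force: [0.5, -0.3, -0.7]
grip_width: 0.235
grasp_force: 0.0
```

```bash
python3 -c "
from h import *
m=viewer.camera_model('scene'); o=status.get_obs(); p=np.array(o['position']); T=Ro.from_quat(o['ee_rot']).as_matrix()
p0=p.copy(); p0[2]=.0891
for ly in (.010,.0245):
  for lx in (-.011,.011):
    for z in (.075,.085,.095): 
      q=p0+T[:,1]*ly+T[:,0]*lx; q[2]=z; print(ly,lx,z,((proj(m,q)[0]-[190,130])*3.7).round(0))
im=viewer.camera('scene')
cv2.imwrite('pics/s3.png',cv2.resize(im[190:260,210:310],None,fx=7,fy=7,interpolation=cv2.INTER_CUBIC)[:,:,::-1])"
```

```text
0.01 -0.011 0.075 [217. 427.]
0.01 -0.011 0.085 [216. 411.]
0.01 -0.011 0.095 [215. 394.]
0.01 0.011 0.075 [259. 443.]
0.01 0.011 0.085 [258. 427.]
0.01 0.011 0.095 [258. 411.]
0.0245 -0.011 0.075 [200. 447.]
0.0245 -0.011 0.085 [199. 431.]
0.0245 -0.011 0.095 [198. 414.]
0.0245 0.011 0.075 [242. 464.]
0.0245 0.011 0.085 [242. 447.]
0.0245 0.011 0.095 [241. 431.]
```

View pics/s3.png

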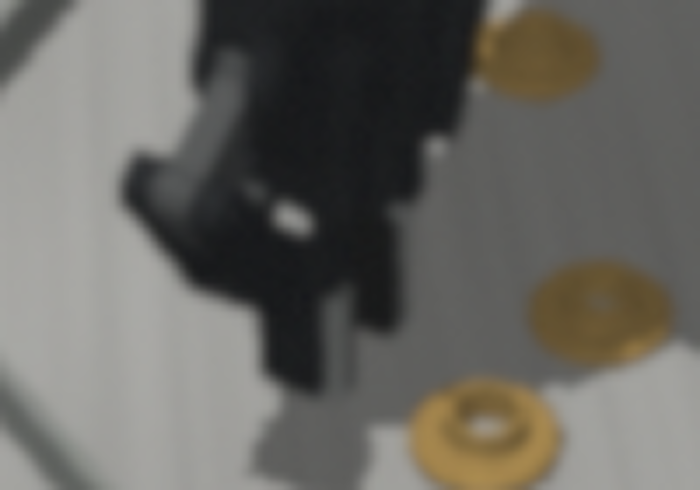

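The tips are still several mm above the deck: their bottom is at about px (255,246) and their shadow is only just meeting them. At this opening the tips stand well behind the nominal extent. I'll keep probing down.

>>> play_rows --plan '[0,0,0,0,0,0.001,0.235,0,0,0,0,0,0.001,0.235]'

```text
clock: 8.1
position: [0.6256, 0.0133, 0.0759]
ee_rot: [0.82, 0.573, -0.0, -0.0]
ft_force: [0.1, 0.2, 0.9]
grip_width: 0.233
grasp_force: 0.0
```

>>> play_rows --plan '[0,0,0,0,0,0.001,0.235,0,0,0,0,0,0.001,0.235]'

```text
clock: 8.35
position: [0.6256, 0.0132, 0.0749]
ee_rot: [0.82, 0.573, -0.0, -0.0]
ft_force: [0.4, -0.3, -0.3]
grip_width: 0.234
grasp_force: 0.0
```

>>> play_rows --plan '[0,0,0,0,0,0.001,0.235,0,0,0,0,0,0.001,0.235]'

```text
clock: 8.6
position: [0.6256, 0.0133, 0.0739]
ee_rot: [0.82, 0.573, -0.0, -0.0]
ft_force: [-0.2, 0.2, 0.6]
grip_width: 0.234
grasp_force: 0.0
```

>>> play_rows --plan '[0,0,0,0,0,0.001,0.235,0,0,0,0,0,0.001,0.235]'

```text
clock: 8.85
position: [0.6256, 0.0132, 0.0729]
ee_rot: [0.82, 0.573, -0.0, -0.0]
ft_force: [0.3, 0.5, -0.0]
grip_width: 0.232
grasp_force: 0.0
```

>>> play_rows --plan '[0,0,0,0,0,0.001,0.235,0,0,0,0,0,0.001,0.235]'

```text
clock: 9.1
position: [0.6256, 0.0133, 0.0719]
ee_rot: [0.82, 0.573, -0.0, -0.0]
ft_force: [-0.0, -1.2, 0.7]
grip_width: 0.233
grasp_force: 0.0
```

>>> play_rows --plan '[0,0,0,0,0,0.001,0.235,0,0,0,0,0,0.001,0.235]'

```text
clock: 9.35
position: [0.6256, 0.0132, 0.0709]
ee_rot: [0.82, 0.573, -0.0, -0.0]
ft_force: [1.4, -0.1, -0.5]
grip_width: 0.236
grasp_force: 0.0
```

>>> play_rows --plan '[0,0,0,0,0,0.001,0.235,0,0,0,0,0,0.001,0.235]'

```text
clock: 9.6
position: [0.6256, 0.0133, 0.0699]
ee_rot: [0.82, 0.573, -0.0, -0.0]
ft_force: [-0.2, 0.0, 0.2]
grip_width: 0.236
grasp_force: 0.0
```

```bash
python3 -c "
from h import *
where(); o=status.get_obs(); m=viewer.camera_model('wrist'); C=-m['R'].T@m['t']; print('cam in tool',Ro.from_quat(o['ee_rot']).inv().apply(C-o['position']).round(4))
im=viewer.camera('scene'); cv2.imwrite('pics/s4.png',im[:,:,::-1]); g=cv2.cvtColor(im,cv2.COLOR_RGB2GRAY)
print(g[236:258,244:266])"
```

```text
t 9.6 loader [ 64.8 -23.8] z 0.0699 th 35.0 F [-0.2  0.   0.2] grip 0.236
cam in tool [ 0.0725 -0.0011 -0.1475]
[[ 78  59  44  32  27  26  27  27  27  26  31  41  58  71  74  66  49  33
   28  26  27  30]
 [120 103  82  55  32  26  26  27  28  27  31  45  64  78  80  69  51  34
   26  25  28  29]
 [150 140 119  78  40  27  27  26  28  28  31  45  64  79  80  71  54  38
   31  28  28  31]
 [160 156 133  89  44  29  28  27  27  28  31  42  62  78  80  72  61  53
   48  40  35  40]
 [162 158 137  92  47  30  29  29  28  29  30  41  62  78  81  74  70  74
   72  64  58  59]
 [162 158 138  94  49  31  30  29  29  28  30  42  62  78  81  75  75  85
   88  85  82  82]
 [162 159 138  94  49  31  29  29  30  28  30  41  62  78  82  76  77  89
   94  94  93  93]
 [162 158 138  95  51  32  29  30  28  30  30  41  62  79  82  76  77  89
   96  96  95  96]
 [162 158 140  96  52  31  30  29  31  30  31  41  62  79  82  76  76  89
   96  96  96  96]
 [161 159 140 101  58  37  30  28  29  29  30  39  61  78  82  76  77  89
   95  96  96  96]
 [161 159 147 117  83  57  39  31  30  29  29  39  59  78 
[... 358 characters left out ...]
6  86  88  90  90  91  94  96
   97  99  99 101]
 [159 157 143 118 100  96  95  94  94  94  94  93  92  92  92  93  95  98
  106 114 118 120]
 [159 154 137 112  98  95  95  94  94  95  95  95  94  94  93  93  97 107
  124 139 144 146]
 [157 147 125 105  96  95  95  93  94  95  95  95  95  94  93  94  99 117
  140 154 158 158]
 [156 143 118 100  95  95  95  94  93  95  96  95  95  94  93  94 100 117
  142 156 160 160]
 [155 141 116  99  95  95  95  94  94  94  94  96  95  95  93  94  98 112
  133 152 159 160]
 [152 136 112  98  95  94  95  93  93  94  95  95  95  94  94  96 104 118
  136 152 159 159]
 [146 126 107  97  95  94  94  94  94  94  95  95  94  94  94  99 116 137
  149 157 160 159]]
```

```bash
python3 -c "
from h import *
o=status.get_obs(); m=viewer.camera_model('wrist'); T=Ro.from_quat(o['ee_rot']); print(m['fx'])
for lx in (-.011,0,.011):
  for lz in (-.015,-.01,-.005,0,.005,.014): print(lx,lz,proj(m,T.apply([lx,.01,lz])+o['position'])[0].round(0),proj(m,T.apply([lx,-.01,lz])+o['position'])[0].round(0),end=' | ')
  print()
im=viewer.camera('wrist'); cv2.imwrite('pics/w2.png',cv2.resize(im[210:330,190:370],None,fx=4,fy=4,interpolation=cv2.INTER_CUBIC)[:,:,::-1])
"
```

```text
316.9420603276236
-0.011 -0.015 [303. 299.] [261. 299.] | -0.011 -0.01 [302. 294.] [261. 294.] | -0.011 -0.005 [301. 288.] [262. 288.] | -0.011 0 [301. 283.] [262. 283.] | -0.011 0.005 [300. 279.] [263. 279.] | -0.011 0.014 [299. 271.] [264. 271.] | 
0 -0.015 [303. 279.] [260. 279.] | 0 -0.01 [303. 273.] [261. 273.] | 0 -0.005 [302. 269.] [262. 269.] | 0 0 [301. 264.] [262. 264.] | 0 0.005 [301. 260.] [263. 260.] | 0 0.014 [300. 253.] [263. 253.] | 
0.011 -0.015 [304. 257.] [260. 257.] | 0.011 -0.01 [303. 252.] [261. 252.] | 0.011 -0.005 [302. 248.] [261. 248.] | 0.011 0 [302. 244.] [262. 244.] | 0.011 0.005 [301. 240.] [262. 240.] | 0.011 0.014 [300. 234.] [263. 234.] |
```

View pics/w2.png

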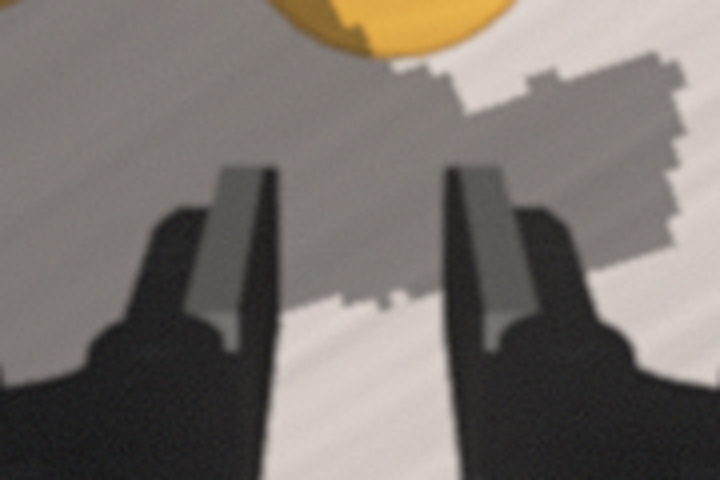

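The tips end at px (259,251) and (301,251). With the pad's 22 mm width, that puts them about 5–10 mm behind the TCP, not 14 mm ahead. That explains the pass over the eyelet, and they should touch soon.

>>> play_rows --plan '[0,0,0,0,0,0.001,0.235,0,0,0,0,0,0.001,0.235]'

```text
clock: 9.95
position: [0.6258, 0.0133, 0.0691]
ee_rot: [0.82, 0.573, 0.0, 0.0]
ft_force: [-0.0, -0.1, 0.5]
grip_width: 0.238
grasp_force: 0.5
```

>>> play_rows --plan '[0,0,0,0,0,0.001,0.235,0,0,0,0,0,0.001,0.235]'

```text
clock: 10.2
position: [0.6258, 0.0132, 0.069]
ee_rot: [0.82, 0.573, 0.0, -0.0]
ft_force: [-3.9, -0.3, 10.5]
grip_width: 0.237
grasp_force: 5.1
```

>>> play_rows --plan '[0,0,0,0,0,0.001,0.235,0,0,0,0,0,0.001,0.235]'

```text
clock: 10.45
position: [0.6258, 0.0132, 0.0689]
ee_rot: [0.82, 0.573, 0.0, -0.0]
ft_force: [-8.2, -0.7, 17.9]
grip_width: 0.232
grasp_force: 9.6
```

>>> play_rows --plan '[0,0,0,0,0,0.001,0.235,0,0,0,0,0,0.001,0.235]'

```text
clock: 10.7
position: [0.6259, 0.0132, 0.0688]
ee_rot: [0.82, 0.573, 0.001, -0.0]
ft_force: [-12.4, 0.4, 28.3]
grip_width: 0.234
grasp_force: 14.0
```

Contact is at TCP z ≈ 0.069. I'll work at 0.071, which puts the tips 2 mm above the deck. Raise, go back behind eyelet A, descend and push.

>>> play_rows --plan '[0,0,0,0,0,-0.03,0.235,0,0,0,0.045,0.001,-0.05,0.235,0,0,0,0.085,0.002,-0.05,0.235,0,0,0,0.085,0.002,-0.05,0.235,0,0,0,0.085,0.002,-0.02,0.235,0,0,0,0.085,0.002,-0.005,0.235,0,0,0,0.085,0.002,-0.005,0.235,0,0,0,0.074,0.002,-0.005,0.235,0,0,0,0.068,0.002,-0.005,0.235,0,0,0,0.059,0.002,-0.005,0.235,0,0,0,0.05,0.002,-0.005,0.235,0,0,0,0.041,0.0015,-0.005,0.235,0,0,0,0.032,0.0015,-0.005,0.235,0,0,0,0.023,0.001,-0.005,0.235,0,0,0,0.015,0.001,-0.005,0.235,0,0,0,0.007,0,-0.005,0.235,0,0,0,0,0,-0.005,0.235,0,0,0,0,0,-0.005,0.235]'

```text
clock: 12.95
position: [0.6255, 0.0125, 0.0711]
ee_rot: [0.82, 0.573, -0.0, 0.0]
ft_force: [0.1, -0.0, -0.0]
grip_width: 0.236
grasp_force: 0.0
```

```bash
python3 -c "
from h import *
where(); rings('scene'); Z=.071
W=[(40,-57,33),(30,-70,29),(20,-82,23),(11,-95,15),(4,-108,6),(1,-118,0),(0,-125,0),(0,-130,0),(0,-135,0)]
rows([(*cradle(*w),Z,w[2]) for w in W])"
```

```text
t 12.95 loader [ 64.6 -24.5] z 0.0711 th 35.0 F [ 0.1 -0.  -0. ] grip 0.236
scene px [285.8 197.5] area 135 bbox [278, 192, 16, 11] loader [-51.8  41.3]
scene px [295.4 234.5] area 180 bbox [287, 228, 18, 13] loader [53.4 43. ]
scene px [240.4 238.8] area 96 bbox [235, 234, 12, 10] loader [ 53.6 -51.2]
[0.0, -0.0, -2.0] [-0.0154, -0.0023, 0.0]
[0.0, -0.0, -6.0] [-0.0319, -0.0048, 0.0]
[0.0, -0.0, -12.0] [-0.0479, -0.0088, 0.0]
[0.0, -0.0, -20.0] [-0.0647, -0.0122, 0.0]
[0.0, -0.0, -29.0] [-0.0811, -0.0142, 0.0]
[0.0, -0.0, -35.0] [-0.0924, -0.0133, 0.0]
[0.0, -0.0, -35.0] [-0.0987, -0.0101, 0.0]
[0.0, -0.0, -35.0] [-0.1028, -0.0072, 0.0]
[0.0, -0.0, -35.0] [-0.1069, -0.0043, 0.0]
```

Eyelet A is moving in the cradle, at about (52,-48). Continue to the gate, turning the cradle straight.

>>> play_rows --plan '[0,0,-1,-0.008,-0.001,0,0.235,0,0,-2,-0.0155,-0.0025,0,0.235,0,0,-4,-0.024,-0.0035,0,0.235,0,0,-6,-0.032,-0.005,0,0.235,0,0,-9,-0.04,-0.007,0,0.235,0,0,-12,-0.048,-0.009,0,0.235,0,0,-16,-0.0565,-0.0105,0,0.235,0,0,-20,-0.0645,-0.012,0,0.235,0,0,-25,-0.073,-0.0135,0,0.235,0,0,-29,-0.081,-0.014,0,0.235,0,0,-32,-0.087,-0.014,0,0.235,0,0,-35,-0.0925,-0.0135,0,0.235,0,0,-35,-0.0985,-0.01,0,0.235,0,0,-35,-0.103,-0.007,0,0.235,0,0,-35,-0.107,-0.0045,0,0.235,0,0,-35,-0.107,-0.0045,0,0.235]'

```text
clock: 15.0
position: [0.5847, -0.0862, 0.0709]
ee_rot: [0.61, 0.793, -0.0, 0.0]
ft_force: [0.2, -1.4, 1.0]
grip_width: 0.235
grasp_force: 0.0
```

```bash
python3 -c "
from h import *
where(); rings('scene'); rings('wrist'); rings('top')"
```

```text
t 15.0 loader [  -0.2 -109.3] z 0.0709 th 0.0 F [ 0.2 -1.4  1. ] grip 0.235
scene px [260.  187.3] area 74 bbox [253, 183, 15, 10] loader [-90.2  -4.9]
scene px [285.9 197.5] area 140 bbox [278, 192, 17, 12] loader [-51.9  41.5]
scene px [295.4 234.7] area 180 bbox [286, 229, 19, 13] loader [54. 43.]
wrist px [51.2 39.2] area 4942 bbox [3, 0, 96, 84] loader [-91.3  -6.6]
wrist px [279.1 306.1] area 78 bbox [266, 305, 27, 4] loader [  -1.2 -127.4]
top px [250.6 185.5] area 273 bbox [241, 176, 20, 20] loader [51.7 43.3]
top px [267.6 247. ] area 278 bbox [257, 237, 22, 21] loader [-53.2  42.1]
top px [301.6 263.2] area 234 bbox [291, 253, 22, 22] loader [-92.7  -4.1]
```

```bash
python3 -c "
from h import *
where(); Z=.071
W=[(52,44,14,42),(52,44,14,30),(47,27,14),(42,10,14),(37,-7,14),(32,-24,14),(27,-41,14),(22,-58,13),(17,-74,12),(11,-90,10),(5,-106,6),(1,-118,0),(0,-128,0),(0,-135,0)]
rows([(*cradle(*w[:3],*(w[3:])),Z,w[2]) for w in W])"
```

```text
t 15.15 loader [-1.000e-01 -1.086e+02] z 0.0709 th -0.0 F [-1.4 -0.2  0.3] grip 0.235
[-0.0, -0.0, 14.0] [0.1933, 0.0624, -0.0001]
[-0.0, -0.0, 14.0] [0.1817, 0.0595, -0.0001]
[-0.0, -0.0, 14.0] [0.1608, 0.0535, -0.0001]
[-0.0, -0.0, 14.0] [0.1438, 0.0485, -0.0001]
[-0.0, -0.0, 14.0] [0.1268, 0.0435, -0.0001]
[-0.0, -0.0, 14.0] [0.1098, 0.0384, -0.0001]
[-0.0, -0.0, 14.0] [0.0928, 0.0334, -0.0001]
[-0.0, -0.0, 13.0] [0.0759, 0.028, -0.0001]
[-0.0, -0.0, 12.0] [0.06, 0.0225, -0.0001]
[-0.0, -0.0, 10.0] [0.0442, 0.0156, -0.0001]
[-0.0, -0.0, 6.0] [0.0285, 0.0078, -0.0001]
[-0.0, -0.0, 0.0] [0.0166, 0.0011, -0.0001]
[-0.0, -0.0, 0.0] [0.0066, 0.0001, -0.0001]
[-0.0, -0.0, 0.0] [-0.0004, 0.0001, -0.0001]
```

>>> play_rows --plan '[0,0,0,0.015,0,0,0.235,0,0,0,0.03,0,-0.04,0.235,0,0,0,0.06,0,-0.06,0.235]'

```text
clock: 15.52
position: [0.5695, -0.0271, 0.1327]
ee_rot: [0.61, 0.793, 0.001, 0.001]
ft_force: [-0.5, 0.9, 0.2]
grip_width: 0.236
grasp_force: 0.0
```

```bash
python3 -c "
from h import *
where(); im=rings('top'); im2=viewer.camera('wrist')
a=cv2.resize(im[150:220,340:420],(400,350),interpolation=cv2.INTER_CUBIC); b=cv2.resize(im2,(400,300))
cv2.imwrite('pics/t5.png',np.vstack([a,b])[:600,:,::-1])"
```

```text
t 15.53 loader [  0.3 -48.3] z 0.1327 th 0.0 F [-0.5  0.9  0.2] grip 0.236
top px [250.6 185.5] area 272 bbox [240, 176, 21, 20] loader [51.7 43.4]
top px [267.7 247. ] area 274 bbox [258, 237, 21, 21] loader [-53.2  42.1]
```

```bash
cat >> h.py <<'E'
def slot(n="top"):
    im=viewer.camera(n); m=viewer.camera_model(n)
    q=proj(m,L2W(LP,np.array([[-30,-125,75],[30,-125,75],[30,-190,75],[-30,-190,75],[0,-135,75],[0,-150,75],[0,-150,10]])/1e3)); a=q[:4].min(0).astype(int)-6; b=q[:4].max(0).astype(int)+12
    h=cv2.cvtColor(im,cv2.COLOR_RGB2HSV)[a[1]:b[1],a[0]:b[0]]; k=(h[...,0]>5)&(h[...,0]<32)&(h[...,1]>90)
    print(n,"gate px",q[4:].round(0).tolist(),"brass px",k.sum(), "at", (np.argwhere(k).mean(0)[::-1]+a).round(1) if k.any() else "", "extent",(np.ptp(np.argwhere(k),axis=0)+1)[::-1] if k.any() else "", "V",h[...,2][k].mean() if k.any() else "")
E
python3 -c "
from h import *
slot('top'); slot('scene'); slot('wrist')
m=viewer.camera_model('top'); h=np.load('pics/top0.npy'); print('before', proj(m,L2W(LP,[[0,-.15,.075]])))
h=cv2.cvtColor(h,cv2.COLOR_RGB2HSV)[160:210,350:405]; print(((h[...,0]>5)&(h[...,0]<32)&(h[...,1]>90)).sum())"
```

```text
top gate px [[363.0, 189.0], [371.0, 186.0], [364.0, 193.0]] brass px 0 at  extent  V 
scene gate px [[192.0, 224.0], [183.0, 224.0], [188.0, 250.0]] brass px 0 at  extent  V 
wrist gate px [[281.0, 336.0], [281.0, 352.0], [281.0, 304.0]] brass px 48 at [279.  331.4] extent [19  4] V 123.95833333333333
before [[371.17820397 186.34977622]]
0
```

```bash
python3 -c "
from h import *
im=viewer.camera('wrist'); s=viewer.camera('scene'); t=viewer.camera('top')
z=lambda i,r,c,w:cv2.resize(i[r[0]:r[1],c[0]:c[1]],(w,300),interpolation=cv2.INTER_CUBIC)
a=np.hstack([z(im,(290,390),(214,347),400),z(s,(195,270),(140,240),400)]); b=np.hstack([z(t,(150,225),(330,430),400),z(s,(150,300),(190,390),400)])
cv2.imwrite('pics/c6.png',np.clip(np.vstack([a,b])*1.4,0,255).astype(np.uint8)[:,:,::-1])"
```

```text
(no output)
```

View pics/c6.png

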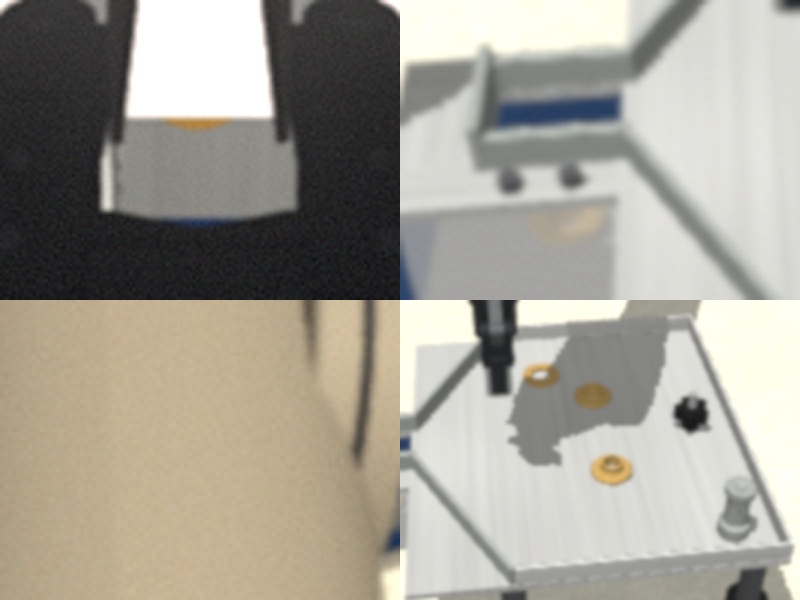

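The scene crop shows eyelet A lying in the magazine behind the clear window, at scene px (182,250). The washer, B, C, die and knob are undisturbed. Next is eyelet B.

>>> play_rows --plan '[0,0,10,0.06,0.03,0,0.235,0,0,14,0.12,0.06,0,0.235,0,0,14,0.133,0.0625,0,0.235,0,0,14,0.133,0.0625,0.04,0.235,0,0,14,0.133,0.0625,0.06,0.235,0,0,14,0.133,0.0625,0.06,0.235,0,0,14,0.122,0.0595,0.06,0.235,0,0,14,0.112,0.0565,0.06,0.235,0,0,14,0.101,0.0535,0.06,0.235,0,0,14,0.0925,0.051,0.06,0.235,0,0,14,0.084,0.0485,0.06,0.235,0,0,14,0.0755,0.046,0.06,0.235,0,0,14,0.067,0.0435,0.06,0.235,0,0,14,0.0585,0.041,0.06,0.235,0,0,14,0.05,0.0385,0.06,0.235,0,0,14,0.0415,0.036,0.06,0.235,0,0,14,0.033,0.0335,0.06,0.235,0,0,14,0.0245,0.031,0.06,0.235,0,0,13,0.016,0.028,0.06,0.235,0,0,13,0.016,0.028,0.06,0.235]'

```text
clock: 18.42
position: [0.5921, -0.0062, 0.071]
ee_rot: [0.695, 0.719, -0.0, 0.0]
ft_force: [-0.2, 0.6, -0.6]
grip_width: 0.238
grasp_force: 0.0
```

```bash
python3 -c "
from h import *
where(); rings('scene'); rings('wrist'); Z=.071
W=[(17,-74,12),(11,-90,10),(5,-106,6),(1,-118,0),(0,-128,0),(0,-135,0)]
rows([(*cradle(*w[:3],*(w[3:])),Z,w[2]) for w in W])"
```

```text
t 18.43 loader [ 27.5 -33.9] z 0.071 th 13.0 F [-0.2  0.6 -0.6] grip 0.238
scene px [264.4 187. ] area 39 bbox [260, 183, 9, 9] loader [-90.4   3.8]
scene px [285.8 197.5] area 136 bbox [278, 192, 17, 11] loader [-51.9  41.3]
scene px [233.9 227.4] area 153 bbox [226, 221, 16, 13] loader [ 23.2 -60.9]
wrist px [ 67.2 158. ] area 4804 bbox [25, 118, 84, 81] loader [-51.2  42.2]
wrist px [ 33.  267.8] area 2998 bbox [0, 234, 70, 68] loader [-89.1  -3.4]
wrist px [279.8 316.3] area 2460 bbox [254, 286, 53, 61] loader [ 21.5 -56.8]
[0.0, -0.0, -1.0] [-0.0167, -0.0018, -0.0]
[0.0, -0.0, -3.0] [-0.0337, -0.0049, -0.0]
[0.0, -0.0, -7.0] [-0.0508, -0.009, -0.0]
[0.0, -0.0, -13.0] [-0.0638, -0.0129, -0.0]
[0.0, -0.0, -13.0] [-0.0738, -0.0116, -0.0001]
[0.0, -0.0, -13.0] [-0.0806, -0.01, -0.0001]
```

B is seated in the cradle, centred between the fingers at (22,-58).

>>> play_rows --plan '[0,0,-0.5,-0.008,-0.001,0,0.235,0,0,-1,-0.0165,-0.002,0,0.235,0,0,-2,-0.025,-0.0035,0,0.235,0,0,-3,-0.0335,-0.005,0,0.235,0,0,-5,-0.042,-0.007,0,0.235,0,0,-7,-0.051,-0.009,0,0.235,0,0,-10,-0.0575,-0.011,0,0.235,0,0,-13,-0.064,-0.013,0,0.235,0,0,-13,-0.069,-0.012,0,0.235,0,0,-13,-0.074,-0.0115,0,0.235,0,0,-13,-0.078,-0.0105,0,0.235,0,0,-13,-0.081,-0.01,0,0.235,0,0,-13,-0.081,-0.01,0,0.235]'

```text
clock: 20.15
position: [0.585, -0.0866, 0.071]
ee_rot: [0.609, 0.793, -0.0, 0.0]
ft_force: [-0.2, -0.2, -0.3]
grip_width: 0.235
grasp_force: 0.0
```

>>> play_rows --plan '[0,0,0,0.015,0,0,0.235,0,0,0,0.03,0,-0.04,0.235,0,0,0,0.06,0,-0.06,0.235,0,0,0,0.06,0,-0.06,0.235]'

```text
clock: 20.65
position: [0.57, -0.0243, 0.1326]
ee_rot: [0.607, 0.794, 0.002, 0.0]
ft_force: [0.2, -0.2, 0.4]
grip_width: 0.236
grasp_force: 0.0
```

```bash
cat >> h.py <<'E'
def window():
    im=viewer.camera('scene'); h=cv2.cvtColor(im,cv2.COLOR_RGB2HSV)[238:270,160:200].astype(int)
    k=((h[...,0]>8)&(h[...,0]<28)&(h[...,1]>45)).astype(np.uint8); N,l,s,c=cv2.connectedComponentsWithStats(k)
    print("window brass",[(s[i,4],(c[i]+[160,238]).round(1).tolist(),s[i,2:4].tolist()) for i in range(1,N) if s[i,4]>5])
E
python3 -c "
from h import *
where(); rings('scene'); rings('wrist'); slot('wrist'); slot('scene'); window(); Z=.071
W=[(-53,42,-14,42),(-53,42,-14,30),(-48,27,-14),(-43,10,-14),(-38,-7,-14),(-33,-24,-14),(-28,-41,-14),(-22,-58,-13),(-17,-74,-12),(-11,-90,-10),(-5,-106,-6),(-1,-118,0),(0,-128,0),(0,-135,0)]
rows([(*cradle(*w[:3],*(w[3:])),Z,w[2]) for w in W])"
```

```text
t 20.65 loader [  1.4 -45.8] z 0.1326 th -0.3 F [ 0.2 -0.2  0.4] grip 0.236
scene px [259.9 187.2] area 70 bbox [253, 183, 15, 10] loader [-90.6  -5.1]
scene px [285.9 197.6] area 137 bbox [278, 192, 17, 12] loader [-51.7  41.4]
wrist px [191.6  87.7] area 2486 bbox [162, 57, 60, 63] loader [-53.   40.4]
wrist px [134.7 164.6] area 1809 bbox [107, 138, 57, 55] loader [-92.2  -5. ]
wrist px [277.3 334.2] area 261 bbox [262, 330, 32, 11] loader [  -2.5 -130.7]
wrist gate px [[281.0, 335.0], [281.0, 351.0], [281.0, 304.0]] brass px 286 at [278.4 333.6] extent [34 12] V 123.31468531468532
scene gate px [[192.0, 224.0], [183.0, 224.0], [188.0, 250.0]] brass px 0 at  extent  V 
window brass []
[-0.1, -0.0, -14.0] [0.1328, -0.0624, 0.0593]
[-0.1, -0.0, -14.0] [0.1211, -0.0595, 0.0593]
[-0.1, -0.0, -14.0] [0.1022, -0.0535, 0.0593]
[-0.1, -0.0, -14.0] [0.0852, -0.0485, 0.0593]
[-0.1, -0.0, -14.0] [0.0682, -0.0435, 0.0592]
[-0.1, -0.0, -14.0] [0.0512, -0.0385, 0.0592]
[-0.1, -0.0, -14.0] [0.0342, -0.0335, 0.0592]
[-0.1, -0.0, -13.0] [0.0173, -0.027, 0.0592]
[-0.1, -0.0, -12.0] [0.0014, -0.0216, 0.0592]
[-0.1, -0.0, -10.0] [-0.0144, -0.0147, 0.0592]
[-0.1, -0.0, -6.0] [-0.0301, -0.0069, 0.0592]
[-0.1, 0.0, -0.0] [-0.042, -0.0001, 0.0592]
[-0.1, 0.0, -0.0] [-0.052, 0.0009, 0.0592]
[-0.1, 0.0, -0.0] [-0.059, 0.0009, 0.0592]
```

```bash
python3 -c "
from h import *
s=viewer.camera('scene')[236:264:2,166:202:2].astype(int); print('now R-B'); print(s[...,0]-s[...,2])
c=cv2.imread('pics/c6.png')[:300,400:]; c=cv2.resize(c,(100,75),interpolation=cv2.INTER_AREA)[41:69:2,26:62:2].astype(int); print('before B'); print((c[...,2]-c[...,0])*10//14)"
```

```text
now R-B
[[ 0  1  2  2  2  2  2  0 -1  1  3  3  4  3  3  4  1  0]
 [-1 -1  3  3  4  4  3 -1 -2 -1  3  4  5  4  3  4  2  2]
 [-2 -2  1  2  4  3  3  1 -2  0  3  4  4  3  4  3  3  3]
 [ 0  0  2  3  4  4  4  3  2  2  3  3  4  4  4  4  4  3]
 [ 2  3  3  3  4  3  2  3  3  3  3  3  3  2  4  4  3  4]
 [ 2  3  2  2  2  3  4  5  8  9  9  5  4 10  8  4  4  3]
 [ 2  6 11 11 10 11 12 17 23 25 22 21 19 22 13  4  3  4]
 [ 2  7 15 16 14 10  8 14 21 20 18 19 20 18 10  4  3  3]
 [ 2  4 13 16 16 15 17 21 21 17 15 14 14 12  7  4  3  4]
 [ 3  3  5 12 16 17 17 17 17 13  6  4  4  3  4  3  3  3]
 [ 2  3  2  3  6  8 10  8  6  3  2  3  2  3  3  3  3  3]
 [ 2  2  3  2  3  3  3  3  2  2  3  2  3  2  3  3  3  4]
 [ 2  2  2  2  2  2  2  2  2  2  2  2  2  2  3  3  4  3]
 [ 2  2  2  2  2  2  3  3  2  2  2  2  2  2  3  4  4  4]]
before B
[[ 0  0  1  1  2  1  2  0 -1  0  4  3  3  2  3  2  0  1]
 [-2 -1  2  3  3  3  2  0 -3 -1  2  4  4  4  4  3  2  0]
 [-3 -3  0  2  2  2  2  1 -3  0  2  3  4  2  4  4  3  2]
 [-1  0  2  3  4  4  4  2  0  2  3  4  3  2  3  2  2  3]
 [ 2  2  3  4  3  4  3  2  3  2  2  2  2  2  3  3  3  3]
 [ 2  3  2  2  2  4  4  4  4  6 10 11 10  3  2  3  3  3]
 [ 2  2  2  8 11 12 11 13 15 17 24 24 20  5  2  4  3  4]
 [ 2  2  2 10 15 15 15 14 12 20 25 25 16  3  2  4  3  4]
 [ 2  2  2  9 15 15 17 18 22 24 23 19  8  2  2  4  2  2]
 [ 2  1  2  4 11 16 16 17 17 17 14  7  3  2  2  3  2  2]
 [ 2  2  2  2  3  7 10 10 10  7  4  2  2  2  2  3  2  2]
 [ 2  2  2  2  2  2  2  2  2  2  2  2  2  2  2  2  4  2]
 [ 2  2  2  2  2  2  2  2  2  2  2  2  2  2  3  4  4  4]
 [ 2  2  2  2  2  2  2  2  2  2  2  2  2  3  3  2  2  4]]
```

The brass patch behind the window has widened to about two eyelets, so B is in too. Now eyelet C, with its path bowed slightly away from the washer.

```bash
python3 -c "
from h import *
where(); Z=.071
W=[(-53,42,-14,43),(-53,42,-14,30),(-46,27,-14),(-40,10,-14),(-34,-7,-14),(-29,-24,-14),(-24,-41,-14),(-19,-58,-13)]
rows([(*cradle(*w[:3],*(w[3:])),Z,w[2]) for w in W])"
```

```text
t 20.95 loader [ -0.7 -50.1] z 0.1303 th 0.0 F [-0.8 -0.4 -0.4] grip 0.233
[-0.1, -0.0, -14.0] [0.1338, -0.0627, 0.0594]
[-0.1, -0.0, -14.0] [0.1212, -0.0596, 0.0594]
[-0.1, -0.0, -14.0] [0.1023, -0.0516, 0.0593]
[-0.1, -0.0, -14.0] [0.0853, -0.0456, 0.0593]
[-0.1, -0.0, -14.0] [0.0683, -0.0396, 0.0593]
[-0.1, -0.0, -14.0] [0.0513, -0.0346, 0.0593]
[-0.1, -0.0, -14.0] [0.0343, -0.0296, 0.0593]
[-0.1, -0.0, -13.0] [0.0175, -0.0241, 0.0593]
```

>>> play_rows --plan '[0,0,-10,0.06,-0.03,0,0.235,0,0,-14,0.12,-0.06,0,0.235,0,0,-14,0.134,-0.063,0,0.235,0,0,-14,0.134,-0.063,0.04,0.235,0,0,-14,0.134,-0.063,0.0595,0.235,0,0,-14,0.134,-0.063,0.0595,0.235,0,0,-14,0.121,-0.0595,0.0595,0.235,0,0,-14,0.1115,-0.0555,0.0595,0.235,0,0,-14,0.1025,-0.0515,0.0595,0.235,0,0,-14,0.094,-0.0485,0.0595,0.235,0,0,-14,0.0855,-0.0455,0.0595,0.235,0,0,-14,0.077,-0.0425,0.0595,0.235,0,0,-14,0.0685,-0.0395,0.0595,0.235,0,0,-14,0.06,-0.037,0.0595,0.235,0,0,-14,0.0515,-0.0345,0.0595,0.235,0,0,-14,0.043,-0.032,0.0595,0.235,0,0,-14,0.0345,-0.0295,0.0595,0.235,0,0,-13,0.026,-0.027,0.0595,0.235,0,0,-13,0.0175,-0.024,0.0595,0.235,0,0,-13,0.0175,-0.024,0.0595,0.235]'

```text
clock: 23.45
position: [0.5421, -0.0184, 0.0714]
ee_rot: [0.516, 0.857, -0.0, 0.0]
ft_force: [0.5, 0.6, 0.4]
grip_width: 0.233
grasp_force: 0.0
```

```bash
python3 -c "
from h import *
where(); rings('scene'); rings('wrist'); Z=.071
W=[(-14,-74,-12),(-9,-90,-10),(-4,-106,-6),(-1,-118,0),(0,-128,0),(0,-135,0)]
rows([(*cradle(*w[:3],*(w[3:])),Z,w[2]) for w in W])"
```

```text
t 23.45 loader [-24.1 -32.9] z 0.0714 th -13.0 F [0.5 0.6 0.4] grip 0.233
scene px [235.  212.6] area 159 bbox [227, 207, 17, 12] loader [-17.1 -57.3]
wrist px [147.9 185.1] area 3542 bbox [108, 148, 81, 76] loader [-92.4  -3.1]
wrist px [279.9 314.9] area 2451 bbox [254, 285, 53, 61] loader [-19.2 -55.5]
[-0.0, -0.0, 1.0] [-0.0173, 0.0009, 0.0004]
[-0.0, -0.0, 3.0] [-0.034, 0.0031, 0.0004]
[-0.0, -0.0, 7.0] [-0.0509, 0.0062, 0.0004]
[-0.0, -0.0, 13.0] [-0.0637, 0.0091, 0.0004]
[-0.0, -0.0, 13.0] [-0.0737, 0.0078, 0.0004]
[-0.0, -0.0, 13.0] [-0.0805, 0.0062, 0.0004]
```

>>> play_rows --plan '[0,0,0.5,-0.0085,0.0005,0,0.235,0,0,1,-0.017,0.001,0,0.235,0,0,2,-0.0255,0.002,0,0.235,0,0,3,-0.034,0.003,0,0.235,0,0,5,-0.0425,0.0045,0,0.235,0,0,7,-0.051,0.006,0,0.235,0,0,10,-0.0575,0.0075,0,0.235,0,0,13,-0.0635,0.009,0,0.235,0,0,13,-0.069,0.0085,0,0.235,0,0,13,-0.074,0.008,0,0.235,0,0,13,-0.078,0.007,0,0.235,0,0,13,-0.081,0.006,0,0.235,0,0,13,-0.081,0.006,0,0.235]'

```text
clock: 25.18
position: [0.585, -0.0867, 0.0715]
ee_rot: [0.609, 0.793, 0.0, 0.0]
ft_force: [-0.5, -1.0, -0.6]
grip_width: 0.235
grasp_force: 0.0
```

>>> play_rows --plan '[0,0,0,0.015,0,0,0.235,0,0,0,0.03,0,-0.04,0.235,0,0,0,0.06,0,-0.06,0.235,0,0,0,0.06,0,-0.06,0.235,0,0,0,0.06,0,-0.06,0.235]'

```text
clock: 25.8
position: [0.5692, -0.0279, 0.1311]
ee_rot: [0.609, 0.793, -0.0, -0.0]
ft_force: [-0.3, -1.0, 0.1]
grip_width: 0.233
grasp_force: 0.0
```

```bash
python3 -c "
from h import *
where(); rings('scene'); rings('wrist'); slot('wrist'); slot('scene')
s=viewer.camera('scene')[236:264:2,166:202:2].astype(int); print(s[...,0]-s[...,2])"
```

```text
t 25.8 loader [ -0.3 -49.1] z 0.1311 th -0.1 F [-0.3 -1.   0.1] grip 0.233
scene px [259.8 187.2] area 71 bbox [253, 183, 15, 10] loader [-90.7  -5.3]
wrist px [135.7 161.5] area 1832 bbox [107, 134, 58, 56] loader [-91.8  -4.3]
wrist px [282.2 336. ] area 428 bbox [266, 328, 34, 18] loader [   0.4 -133.6]
wrist gate px [[282.0, 334.0], [282.0, 350.0], [281.0, 303.0]] brass px 447 at [282.4 336. ] extent [46 66] V 116.56599552572708
scene gate px [[192.0, 224.0], [183.0, 224.0], [188.0, 250.0]] brass px 0 at  extent  V 
[[ 1  0  3  2  2  2  2  0 -1  0  3  4  4  4  3  4  2  0]
 [-1 -1  1  3  4  3  3 -1 -3 -1  3  4  4  4  4  4  3  1]
 [-1 -2  1  3  3  3  3  1 -2  0  3  4  4  3  4  4  3  3]
 [-1  0  2  4  4  4  3  2  2  3  4  4  3  4  4  4  3  4]
 [ 2  2  3  4  4  4  3  2  2  3  3  3  2  3  3  4  3  4]
 [ 3  3  3  3  2  3  5  6  7  7  8 11 13 13  8  3  3  3]
 [ 6 10 11  7  2  6 17 21 17 17 16 20 22 22 12  4  3  4]
 [ 8 16 16 12  4  4 16 22 18 17 16 15 17 18  9  4  4  3]
 [ 5 15 17 16 13  9 13 17 17 17 12  8 12 15  9  4  3  3]
 [ 2  8 16 16 17 15 16 17 17 17 15 14 15 15  7  4  3  3]
 [ 2  4  8 14 16 16 16 17 17 16 16 17 17 15  7  3  3  4]
 [ 2  3  3  4  8 10  8 10 17 17 16 16 16 15  7  3  3  3]
 [ 2  2  2  3  3  2  3  4 10 17 17 17 17 16  6  4  4  4]
 [ 2  2  2  2  2  2  3  2  3 10 14 16 16 14  5  3  4  4]]
```

The window now shows a clearly larger brass patch, with nothing left at deck level in the gate. I'll raise the hand clear and check from above.

>>> play_rows --plan '[0,0,0,0,0,-0.06,0.235,0,0,0,0.06,0,-0.1,0.235,0,0,0,0.12,0,-0.1,0.235,0,0,0,0.18,0,-0.1,0.235,0,0,0,0.24,0,-0.1,0.235,0,0,0,0.3,0,-0.1,0.235,0,0,0,0.36,0,-0.1,0.235,0,0,0,0.4,0,-0.1,0.235,0,0,0,0.4,0,-0.1,0.235,0,0,0,0.4,0,-0.1,0.235]'

```text
clock: 27.3
position: [0.4671, 0.357, 0.2311]
ee_rot: [0.61, 0.793, -0.0, 0.0]
ft_force: [-0.9, -0.9, -0.8]
grip_width: 0.237
grasp_force: 0.0
```

```bash
python3 -c "
from h import *
where(); rings('top'); slot('top'); rings('scene')
t=viewer.camera('top'); a=np.load('pics/top0.npy')
d=np.abs(t.astype(int)-a).max(2)[165:205,355:400]>25; q=np.argwhere(d); print('slot change',len(q), q.min(0)+[165,355] if len(q) else '', q.max(0)+[165,355] if len(q) else '')
for n,(u,v) in dict(die=(186,150),knob=(209,229)).items(): print(n,'change',(np.abs(t.astype(int)-a).max(2)[v-18:v+18,u-18:u+18]>25).sum())
m=viewer.camera_model('scene')
for z in (.0,.01,.03,.05,.06,.075): print(z,proj(m,L2W(LP,np.array([[.023,-.14,z],[.0,-.14,z],[.0,-.18,z]]))).round(0).tolist())
s=viewer.camera('scene')[236:284:2,162:204:2].astype(int); print(s[...,0]-s[...,2])"
```

```text
t 27.3 loader [  0.  349.2] z 0.2311 th 0.0 F [-0.9 -0.9 -0.8] grip 0.237
top px [370.3 186.7] area 395 bbox [357, 174, 28, 24] loader [  -0.8 -147.4]
top px [301.5 263.5] area 246 bbox [291, 253, 22, 22] loader [-93.1  -3.8]
top gate px [[363.0, 189.0], [371.0, 186.0], [364.0, 193.0]] brass px 436 at [370.3 186.6] extent [29 25] V 87.34633027522936
scene px [260.1 187.2] area 79 bbox [253, 183, 16, 10] loader [-90.8  -4.6]
slot change 408 [175 357] [199 384]
die change 0
knob change 0
0.0 [[194.0, 262.0], [194.0, 254.0], [173.0, 255.0]]
0.01 [[193.0, 259.0], [193.0, 250.0], [172.0, 251.0]]
0.03 [[192.0, 251.0], [192.0, 242.0], [170.0, 244.0]]
0.05 [[190.0, 243.0], [191.0, 234.0], [168.0, 236.0]]
0.06 [[189.0, 239.0], [190.0, 230.0], [167.0, 232.0]]
0.075 [[188.0, 232.0], [189.0, 224.0], [166.0, 225.0]]
[[ 1  1  0  0  2  2  2  2  2  1 -1  1  3  4  4  3  4  3  2  0  0]
 [ 2  1 -2 -1  2  3  3  3  3  0 -2 -1  3  4  4  4  4  3  2  1  0]
 [ 3  2 -1 -2  1  3  3  4  3  1 -1  0  3  4  4  4  4  4  3  2  1]
 [ 4  2  0  0  2  3  3  3  3  3  2  3  4  3  3  3  3  4  2  3  3]
 [ 4  3  2  3  2  3  
[... 599 characters left out ...]
 3  7 16 16 15 12 12 14  5  3  4  3  3]
 [ 2  3  3  2  3  3  2  2  2  3 11 16 16 16 16 13  5  4  3  4  3]
 [ 2  3  2  2  2  3  3  2  2  2  4 10 14 15 15 13  5  3  3  4  4]
 [ 2  3  2  2  2  2  3  3  2  1  2  3  5  6  6  5  4  4  3  3  3]
 [ 2  2  3  3  2  2  3  2  2  2  2  2  2  2  2  2  3  3  3  4  3]
 [ 2  2  2  2  2  2  3  2  1  2  2  2  2  2  2  2  3  4  3  4  4]
 [ 3  2  2  2  2  2  2  3  4  5  7  8  9 10 10  9  5  4  3  4  3]
 [ 8  9 10 11 12 14 16 16 16 16 17 18 19 17 18 14  5  3  4  3  3]
 [18 18 19 18 18 19 19 19 18 19 19 19 19 18 19 15  4  3  3  3  4]
 [18 18 19 18 18 20 19 18 18 17 18 19 19 19 18 15  4  3  4  4  4]
 [19 19 19 19 18 20 19 18 19 19 18 18 19 19 19 15  5  3  3  4  4]]
```

The window shows three separate eyelets, all at or below scene row 246, which puts them under about 42 mm. The washer is at (-93,-4), where it started, the die and knob pixels are unchanged, and the hand is clear.

```bash
python3 -c "
from workcell import manip
print(manip.hand_in())"
```

```text
the job is handed in; nothing more can be done
None
```

I swept all three eyelets through the gate one at a time and handed the job in at about 27 s; the last images show all three in the magazine, the washer, die and knob where they were, and the hand clear. The hand-in returned no verdict.

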